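Vent the gas manifold and seat a bayonet purifier cartridge, holding it home

TASK

Relieve the gas manifold first: press the mushroom-headed vent plunger right down to its stop and let it spring back up. Then take the loose purifier cartridge with the two bayonet lugs, push it down into the empty station against the spring, and twist it a quarter turn clockwise (seen from above) until it stops. Finish still gripping it and pushing it fully home against the spring, ready for the gas to be turned on; leave everything else on the bench where it is.

Things in the scene. Friction and masses are not known exactly. Their poses are not given: they have to be found in the camera images.
- rail: Dark base plate of the manifold, 100 by 360 mm, 12 mm thick. On it three aluminium blocks, 84 mm square, tops 52 mm above the bench, stand 120 mm apart along its y axis, in any order: the vent, the empty station, and a station with a cartridge already fitted. Origin under its centre, z up.
- plunger_top (a point): Centre of the top face of the vent plunger: a round steel mushroom head, 28 mm across, 107 mm above the bench when up, on a brass valve body 32 mm across; its block has a small round gauge on the side. Pressed straight down: 8 mm of travel, about 3 N to start, 9 N at the stop; it springs back.
- plunger (a joint): How far the vent plunger is pressed: 0 m up, 0.008 m at its stop.
- station_mouth (a point): Centre of the mouth (top rim) of the empty station's steel bayonet collar, about 77 mm above the bench; z up. Collar: 41 mm bore, 66 mm outside, 25 mm high; flat seat 25 mm below the mouth. Two entry notches, 13 mm wide, cut the rim at this frame's +x and -x.
- station: The empty station, same axes as its mouth; origin under its block. A lug gone down a notch turns only clockwise seen from above, a quarter turn to a stop (lugs then along y), under a roof: to pass it the cartridge's foot must be pushed to 3 mm or less above the seat. Fully home, the foot rests on the seat; let go, the spring lifts it some 5 mm into a detent.
- valve (a joint): How far the sprung brass check valve in the middle of the empty station (18 mm disc, 9 mm above the seat when free) is pushed down: 0 m free, 0.009 m when a cartridge is fully home on the seat. About 3 N to start, 12 N fully home.
- fitted: The station with a cartridge already fitted (the same kind as the loose one), top 177 mm above the bench. Fixed; not to be used. Origin under its block.
- cartridge_center (a point): Point on the axis of the loose cartridge, 60 mm above its foot; z up its axis. It stands on its foot on the bench: a light grey can, 120 mm tall, 0.2 to 0.4 kg. Body to grip 42 mm in diameter, from 36 to 114 mm above the foot; black flange below it 48 mm, black cap above it 45 mm in diameter.
- cartridge: The loose cartridge, origin at its foot, same axes. Below the flange a steel spigot, 38 mm in diameter and 28 mm long with a bevelled end; two steel lugs stand out of it at +x and -x, 8 mm wide, 9 to 15 mm above the foot, 64 mm over both.
- slim_center (a point): Bystander, not to be used: the middle of a slimmer push-fit cartridge of the same colour, 35 mm in diameter, 98 mm tall, no lugs, standing on the bench.
- tube_rack: Bystander: wire rack with capped test tubes, 70 by 174 mm, 117 mm tall. Origin under its centre.
- wash_bottle: Bystander: white squeeze bottle, 64 mm in diameter, 175 mm tall with a bent spout. Origin under its centre.
- amber_bottle: Bystander: amber glass bottle, 60 mm in diameter, 130 mm tall. Origin under its centre.
- beaker: Bystander: glass beaker, 68 mm in diameter, 85 mm tall. Origin under its centre.
- seal_tray: Bystander: shallow grey tray with black seals, 90 by 120 mm, 22 mm tall. Origin under its centre.
- wrench: Bystander: steel spanner 180 mm long, lying flat.
- dust_cap: Bystander: round black dust cap, 72 mm in diameter, 25 mm tall with a grip bar. Origin under its centre.
Mind the look-alikes: they are no part of the job. Leave any red look-alike of the cartridge alone.

How it is judged:
By the outcome, as a careful person would: the job done as asked, in the order asked, and still so for the second after the job is handed in, while the arm keeps its last pose, push and grip.
It also fails if it takes over 67 s, if anything falls off the work surface, if the arm or the gripper's body presses on something with over 40 N, if the wrist force passes 120 N, or if a joint passes its speed limit or range.

ROBOT

A 7-joint arm with a two-finger parallel gripper is mounted at the origin on the work surface. World frame = base frame: x ahead of the robot, y to its left, z up, the work surface at z = 0. Lengths are in mm, angles in rad, forces in N, time in s.
With the tool pointing down it reaches from about 425 to 950 mm from the base axis. Payload 16.7 kg.
Tool frame: the origin (TCP) lies at the very end of the fingers, on their centre line; the grasp point (between the pads) lies 19 mm behind it; y points along the fingers, z is the direction in which the jaws open and shut, and the axes are right-handed (so a half turn about y gives the same grasp; the last joint's range is limited). The gripper opens to 94 mm and grips with 3 to 60 N. Pads are 16 mm wide; open, the fingers measure 119 mm over their backs; the gripper's body (75 mm by 177 mm) begins 78 mm behind the grasp point.
Start: joints at [1.131, 0.426, 0.074, 1.606, -0.034, 1.111, -0.067], TCP at [192.858, -646.823, 205.467] pointing down, gripper open.
Joint ranges: [-2.85, 2.85], [-0.5, 2.14], [-1.23, 1.37], [0.21, 2.46], [-1.02, 4.16], [0.16, 2.05], [-2.73, 2.73]. Speed limits (rad/s): [1.89, 1.89, 2.39, 2.39, 3.01, 3.01, 3.01].

INTERFACE

Orientations are given as a unit quaternion [x, y, z, w].
In Python, from workcell import ctrl gives the robot as it stands. The module is installed in compiled form; this text tells all that it offers.
- The arm moves only by the tool drive_tool, never from a script. Its argument "increments" is a list that holds one entry, the list of rows, each a list of 7 numbers: the closure, from -1 (fully open) to 1 (shut), so that 0 is half open, then the shift along the world's x, y, z in mm, then the turn, a rotation vector about the world's x, y, z in rad. A call has 1 to 5 rows; each row shifts and turns the commanded pose from where the row before left it; what a row does not reach is not made up. A row lasts 1/12 s, in which the tool goes at most 41.7 mm and 7.16 degrees, less where a joint would pass 70% of its speed; a pose out of reach is approached as far as the arm can. A call with a gripper value outside its range is refused whole. The fingers move at their own pace and stop on an object; "squeeze" is the grip in N (left out, the last holds). Time passes only in rows, so rows that do not move let the fingers close. It gives the time, the measured TCP pose, the force and the opening at its end, in the units of the state.
- ctrl.sense(): the state, without advancing time (a new reading comes with each control period).
- ctrl.camera(name): name is "scene" or "side" or "wrist"; returns a dict with "pixels" (480x640x3 uint8, red, green, blue), "camera_matrix" (3x3 intrinsics, pixels), "T" (4x4, takes a point from camera to world coordinates). Camera axes: x right, y down, z forward; pixel columns grow to the right and rows downward; lengths in mm; the calibration is good to about 2 mm. A picture is of the moment at which its call begins. There is no depth.
- ctrl.finish_job(): hands the job in, once; it reports no verdict.
The state is a dict: "t": time; "joints": joint angles; "dq": joint speeds; "tau": joint torques, N m; "tool_pos": TCP position; "orientation": TCP orientation; "wrist_force": force on the tool from outside, world axes, zero at the start; "ft_torque": the same for the moment, N m; "opening": opening from 0.0 (shut) to 1.0 (fully open).
Only numpy, scipy, OpenCV 4.12 (cv2) and the standard library are available. Lean on these libraries where they do the work, as an engineer would, in place of code of your own. Each camera call takes 0.05 s, during which the arm holds its last target.

## Working session

There is one attempt and no reset: what is moved stays moved. The work goes in short steps, Python scripts to look and compute and a tool call to move; the robot and the scene stay as the last step left them, time stands still between calls to the robot, and variables do not carry over. Pictures are saved under pics/ and viewed, and the job is handed in when it is done.

Besides the shell and the picture viewer there is one more tool, called after "Emit:" in YAML: its name, and indented under it one key for each argument. drive_tool: Moves the arm, as the interface text tells. Its arguments: {"type":"object","properties":{"increments":{"type":"array"},"squeeze":{"type":"number"}},"required":["increments"]}

```bash
mkdir -p pics; ls
python3 - <<'E'
from workcell import ctrl
import cv2,numpy as np
np.set_printoptions(precision=3,suppress=True)
for n in ["scene","side","wrist"]:
    c=ctrl.camera(n); cv2.imwrite(f"pics/{n}0.png",cv2.cvtColor(c["pixels"],cv2.COLOR_RGB2BGR)); print(n,c["camera_matrix"],c["T"])
print(ctrl.sense())
E
```

```text
pics
scene [[446.017   0.    328.07 ]
 [  0.    446.017 242.161]
 [  0.      0.      1.   ]] [[   0.296    0.535   -0.791 1397.344]
 [   0.955   -0.182    0.235 -187.501]
 [  -0.018   -0.825   -0.565  653.198]
 [   0.       0.       0.       1.   ]]
side [[624.991   0.    315.847]
 [  0.    624.991 239.572]
 [  0.      0.      1.   ]] [[  -0.872   -0.285    0.399   46.616]
 [  -0.49     0.471   -0.734 1021.997]
 [   0.021   -0.835   -0.55   825.572]
 [   0.       0.       0.       1.   ]]
wrist [[394.68    0.    322.519]
 [  0.    394.68  231.829]
 [  0.      0.      1.   ]] [[   0.285   -0.929   -0.235  260.105]
 [  -0.958   -0.277   -0.069 -625.802]
 [  -0.001    0.245   -0.97   383.844]
 [   0.       0.       0.       1.   ]]
{'t': 0.15, 'joints': array([ 1.132,  0.427,  0.074,  1.606, -0.034,  1.111, -0.067]), 'dq': array([ 0.   , -0.001,  0.002, -0.002, -0.   , -0.001, -0.001]), 'tau': array([  0.005, -93.627,   3.67 , -45.443,  -0.049,   0.018,   0.   ]), 'tool_pos': array([ 192.786, -646.523,  204.956]), 'orientation': array([-0.102,  0.7  , -0.699,  0.102]), 'wrist_force': array([-0.253,  0.28 , -0.451]), 'ft_torque': array([0.004, 0.061, 0.001]), 'opening': 0.9997820564103312}
```

View pics/scene0.png

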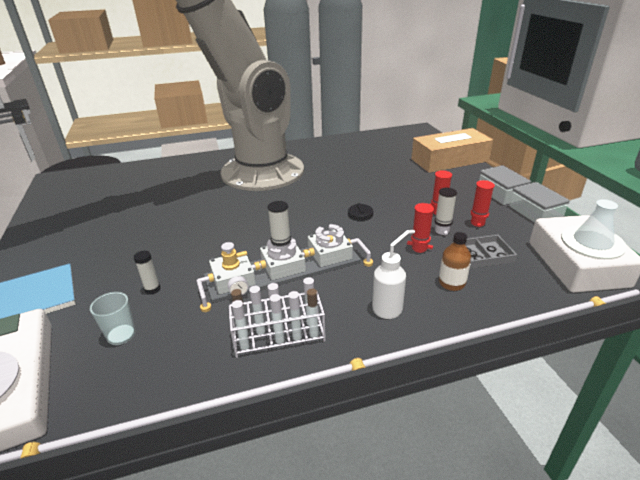

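View pics/side0.png

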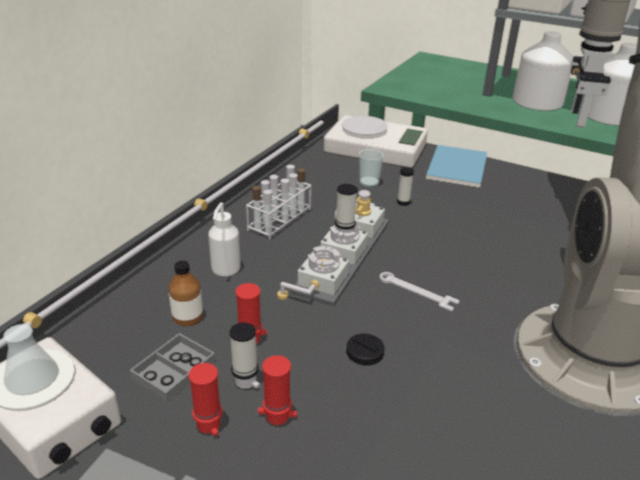

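View pics/wrist0.png

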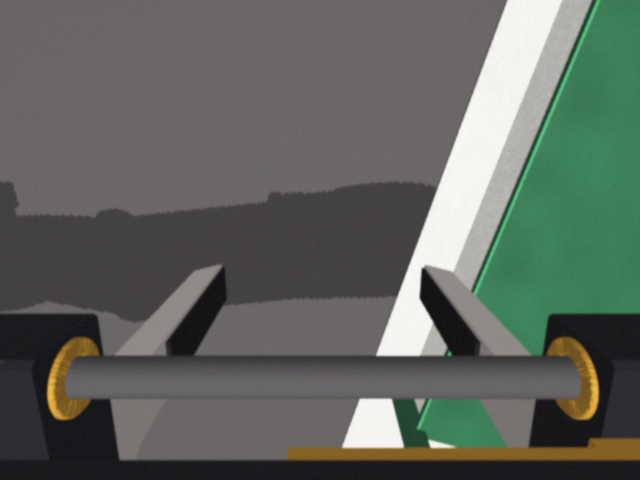

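The scene view shows the vent at (229,262), the fitted cartridge at (279,228), the empty station at (330,240) and the loose cartridge at (446,212), with three red look-alikes around it. The slim cartridge is at (147,272). I'll zoom in next.

```bash
cat > h.py <<'E'
import cv2,numpy as np
from workcell import ctrl
np.set_printoptions(precision=4,suppress=True)
def grab(n,f=None):
    c=ctrl.camera(n)
    if f: cv2.imwrite(f"pics/{f}.png",cv2.cvtColor(c["pixels"],cv2.COLOR_RGB2BGR))
    return c
def onplane(K,T,uv,z):
    d=T[:3,:3]@np.linalg.solve(K,[uv[0],uv[1],1.]);o=T[:3,3]
    return o+d*(z-o[2])/d[2]
def proj(K,T,p):
    q=T[:3,:3].T@(np.asarray(p,float)-T[:3,3]);q=K@q;return q[:2]/q[2]
def tri(l):
    A=np.zeros((3,3));b=np.zeros(3)
    for K,T,uv in l:
        d=T[:3,:3]@np.linalg.solve(K,[uv[0],uv[1],1.]);d/=np.linalg.norm(d)
        M=np.eye(3)-np.outer(d,d);A+=M;b+=M@T[:3,3]
    p=np.linalg.solve(A,b)
    return p
def crop(f,src,x,y,w,h,s):
    im=cv2.imread(f"pics/{src}.png")[y:y+h,x:x+w]
    cv2.imwrite(f"pics/{f}.png",cv2.resize(im,None,fx=s,fy=s,interpolation=cv2.INTER_CUBIC))
E
python3 - <<'E'
from h import *
crop("c1","scene0",190,180,200,130,4)
crop("c2","scene0",390,160,140,130,4)
crop("c3","side0",260,170,150,130,4)
crop("c4","side0",170,270,160,170,3.5)
E
```

```text
(no output)
```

View pics/c1.png

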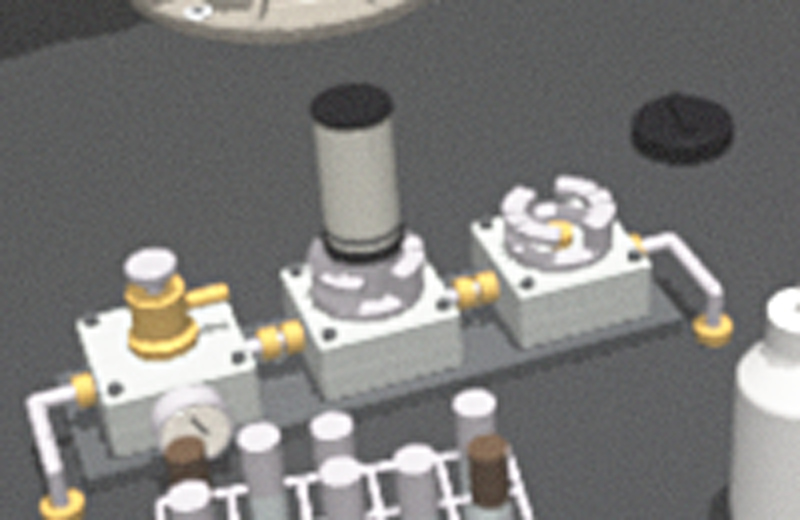

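View pics/c2.png

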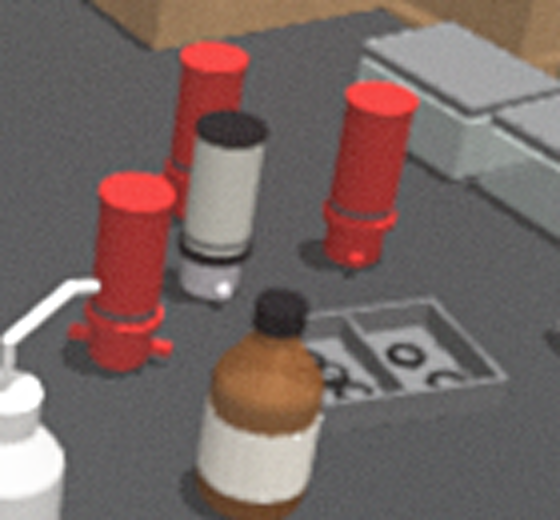

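View pics/c3.png

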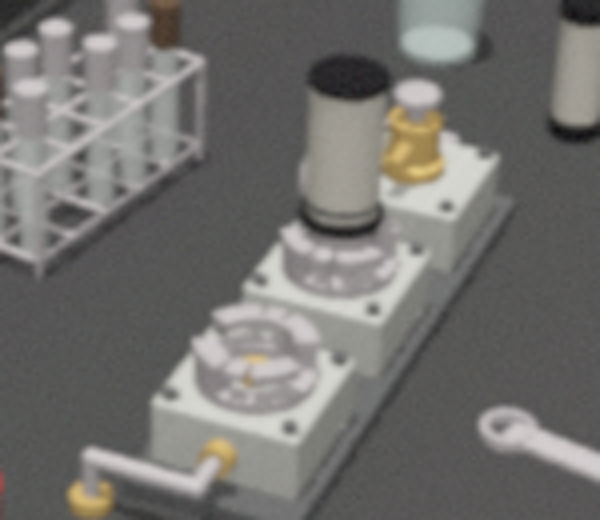

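View pics/c4.png

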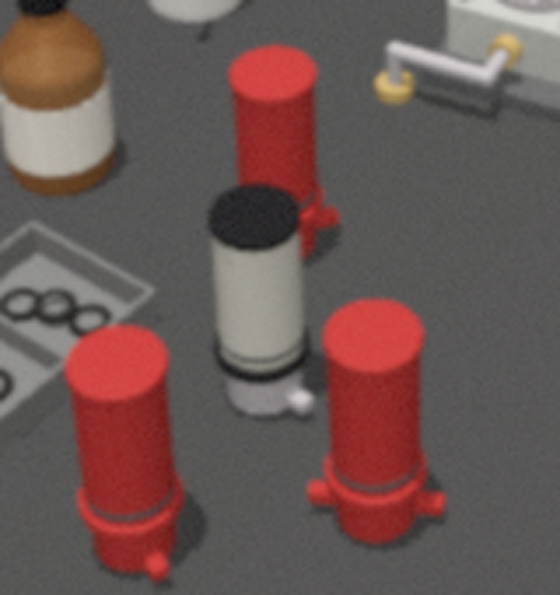

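```bash
cat > m.py <<'E'
from h import *
S=ctrl.camera("scene");D=ctrl.camera("side")
s=(S["camera_matrix"],S["T"]);d=(D["camera_matrix"],D["T"])
def both(name,a,b,z):
    print(name,"scene",onplane(*s,a,z)[:2],"side",onplane(*d,b,z)[:2],"tri",tri([(*s,a),(*d,b)]))
both("cap",(390+232/4,160+129/4),(170+255/3.5,270+216/3.5),120)
both("lug",(390+223/4,160+289/4),(170+300/3.5,270+401/3.5),12)
both("plung",(190+151/4,180+266/4),(260+418/4,170+94/4),107)
both("mouth",(190+559/4,180+208/4),(260+256/4,170+343/4),77)
both("fit",(190+352/4,180+105/4),(260+349/4,170+77/4),177)
for n,a,b in [("redA",(136,190),(374,335)),("redB",(382,98),(118,363)),("redC",(214,57),(273,73))]:
  for bb in [(374,335),(118,363),(273,73)]:
    both(n,(390+a[0]/4,160+a[1]/4),(170+bb[0]/3.5,270+bb[1]/3.5),120)
both("slim",(143,257),(406,172),98)
E
python3 m.py
```

```text
cap scene [536.6026 383.6154] side [525.9423 387.6306] tri [529.1675 386.3521 116.5802]
lug scene [554.9635 382.7511] side [501.4355 391.8411] tri [518.8575 390.6914  -5.6511]
plung scene [ 579.1629 -170.2   ] side [ 566.6381 -169.191 ] tri [ 569.4797 -171.5377  102.9875]
mouth scene [551.5619  68.0367] side [545.0149  67.8062] tri [546.589   67.98    75.2263]
fit scene [565.7526 -51.328 ] side [555.9578 -50.6324] tri [557.9232 -51.4683 174.4008]
redA scene [585.4941 292.005 ] side [434.7754 425.6479] tri [474.6209 360.2321  45.4697]
redA scene [585.4941 292.005 ] side [522.506 497.345] tri [538.6606 390.2338  53.4916]
redA scene [585.4941 292.005 ] side [581.2471 292.0857] tri [582.5529 292.3313 118.9603]
redB scene [530.8121 495.0337] side [434.7754 425.6479] tri [468.2182 473.8672 117.6795]
redB scene [530.8121 495.0337] side [522.506 497.345] tri [525.2492 497.0607 117.5387]
redB scene [530.8121 495.0337] side [581.2471 292.0857] tri [566.9168 399.7469 176.1567]
redC scene [442.2345 423.8903] side [434.7754 425.6479] tri [436.692  425.5394 117.9534]
redC scene [442.2345 423.8903] side [522.506 497.345] tri [495.3924 451.2518 122.7231]
redC scene [442.2345 423.8903] side [581.2471 292.0857] tri [539.7043 356.2098 177.3644]
slim scene [ 546.8836 -346.6721] side [ 531.2712 -341.3613] tri [ 535.1339 -349.6161   91.9354]
```

Emit:
drive_tool:
  increments:
    - [[1,21,30,5,0,0,0.06],[1,21,30,5,0,0,0.06],[1,21,30,5,0,0,0.06],[1,21,30,5,0,0,0.06],[1,21,30,5,0,0,0.06]]
  squeeze: 20

```text
t: 0.67
tool_pos: [298.5, -495.2, 230.7]
orientation: [0.207, -0.676, 0.676, -0.206]
wrist_force: [2.1, -0.6, -0.4]
opening: 0.684
```

Emit:
drive_tool:
  increments:
    - [[1,21,30,5,0,0,0.06],[1,21,30,5,0,0,0.06],[1,21,30,5,0,0,0.06],[1,21,30,5,0,0,0.06],[1,21,30,5,0,0,0.06]]

```text
t: 1.08
tool_pos: [403.5, -345.2, 255.9]
orientation: [0.305, -0.638, 0.638, -0.305]
wrist_force: [1.1, -0.2, 0.3]
opening: 0.327
```

Emit:
drive_tool:
  increments:
    - [[1,21,30,5,0,0,0.06],[1,21,30,5,0,0,0.06],[1,21,30,5,0,0,0.06],[1,21,30,5,0,0,0.06],[1,21,30,5,0,0,0.06]]

```text
t: 1.5
tool_pos: [508.5, -195.2, 280.9]
orientation: [0.397, -0.585, 0.585, -0.397]
wrist_force: [1.5, -1.0, -0.0]
opening: 0.005
```

Emit:
drive_tool:
  increments:
    - [[1,21,30,5,0,0,0.06],[1,21,30,5,0,0,0.06],[1,21,30,5,0,0,0.06],[1,0,0,0,0,0,0]]

```text
t: 1.83
tool_pos: [574.0, -99.7, 296.3]
orientation: [-0.449, 0.545, -0.545, 0.452]
wrist_force: [-0.2, 0.5, -1.1]
opening: 0.004
```

Run:
```python
from h import *
c=grab("wrist","w1");s=ctrl.sense();print(s["t"],s["joints"],s["tool_pos"],s["orientation"],s["wrist_force"],c["T"])
```

```text
1.8833 [ 0.4391  0.2356 -0.4435  1.6859  0.1045  1.2431 -0.2219] [ 572.4605 -102.931   295.6809] [-0.4485  0.5464 -0.546   0.4496] [ 0.5778 -0.3734  0.2327] [[  0.982   -0.1834  -0.0445 586.6373]
 [ -0.1887  -0.953   -0.2372 -30.1802]
 [  0.0011   0.2414  -0.9704 475.5186]
 [  0.       0.       0.       1.    ]]
```

View pics/w1.png

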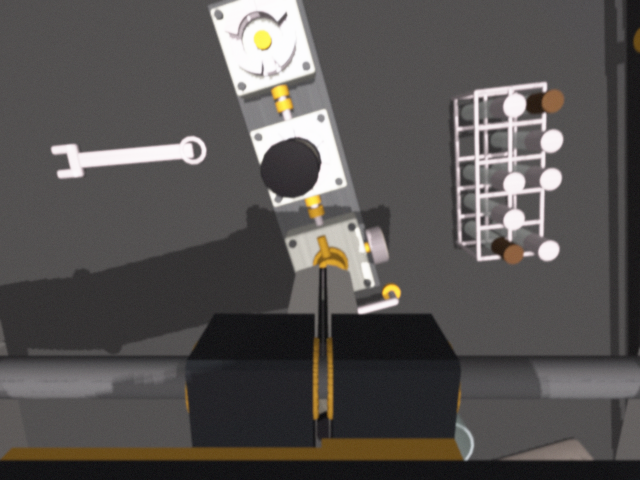

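The wrist view shows the empty station with its brass valve at (263,40), the fitted cap at (290,167) and the vent half hidden behind the fingers at (328,255).

Run:
```python
from h import *
crop("w1c","w1",190,0,220,300,2.6)
T=np.array([[0.982,-0.1834,-0.0445,586.6373],[-0.1887,-0.953,-0.2372,-30.1802],[0.0011,0.2414,-0.9704,475.5186],[0,0,0,1]])
K=np.array([[394.68,0,322.519],[0,394.68,231.829],[0,0,1]])
print(onplane(K,T,(263,40),61),onplane(K,T,(290,167),177))
# station block corner screws
P=[onplane(K,T,p,52)[:2] for p in [(222,13),(297,-6),(242,86),(306,66)]]
Q=[onplane(K,T,p,52)[:2] for p in [(256,135),(322,117),(277,200),(340,183)]]
print(P);print(np.mean(Q,0),Q)
```

```text
[547.2201  66.7722  61.    ] [558.4784 -49.4232 177.    ]
[array([512.666 ,  99.9006]), array([587.594 , 102.3729]), array([515.8757,  31.1277]), array([583.2617,  37.4292])]
[557.447  -51.4919] [array([518.7751, -18.4971]), array([589.7171, -13.7724]), array([525.477 , -89.4655]), array([595.819 , -84.2326])]
```

View pics/w1c.png

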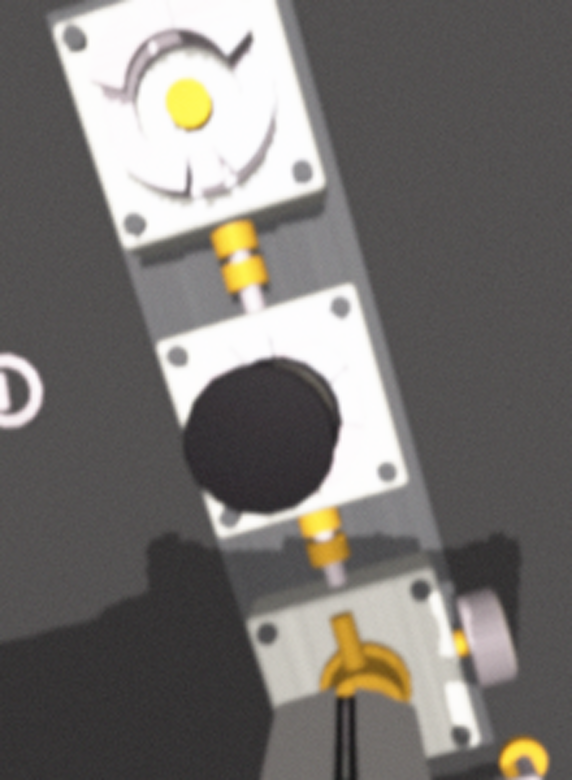

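Emit:
drive_tool:
  increments:
    - [[1,-1,-17,-37,0,0,0],[1,-1,-17,-37,0,0,0],[1,-1,-17,-37,0,0,0],[1,-1,-17,-37,0,0,0],[1,0,0,0,0,0,0]]

```text
t: 2.3
tool_pos: [561.9, -178.7, 140.5]
orientation: [-0.448, 0.551, -0.546, 0.444]
wrist_force: [-1.5, -0.4, -0.7]
opening: 0.004
```

Run:
```python
from h import *
grab("side","s1");c=grab("scene","s2");s=ctrl.sense();print(s["t"],s["joints"],s["tool_pos"],s["wrist_force"])
crop("s1c","s1",280,100,150,150,4);crop("s2c","s2",170,170,150,130,4)
```

```text
2.4 [ 0.5049  0.3808 -0.3907  1.8311  0.1725  0.9658 -0.1627] [ 565.6925 -175.6745  146.4847] [-0.0618  0.2046  0.6961]
```

View pics/s1c.png

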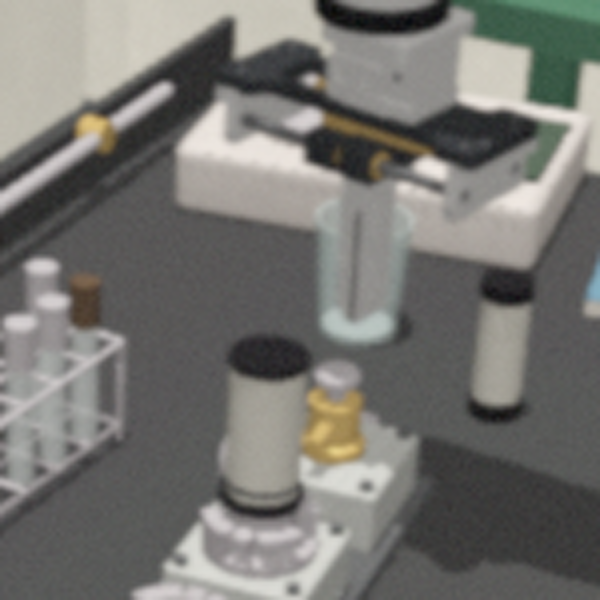

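View pics/s2c.png

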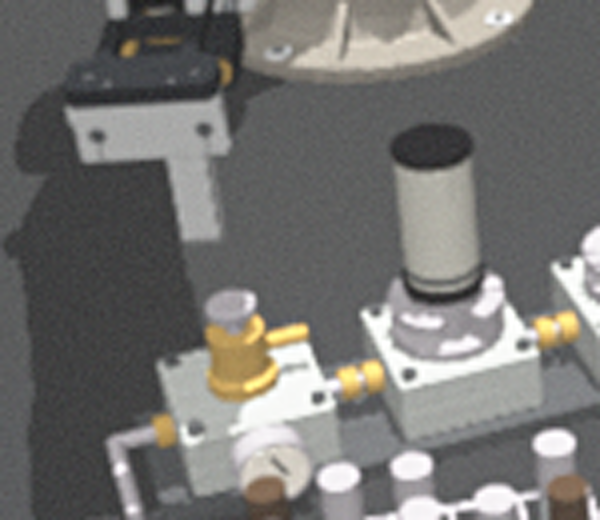

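Run:
```python
from h import *
s=ctrl.sense();p=s["tool_pos"];print(p)
for n,uv,pl in [("scene",(170+198/4,170+239/4),(170+231/4,170+307/4)),("side",(280+362/4,100+320/4),(280+337/4,100+375/4))]:
    c=ctrl.camera(n);K,T=c["camera_matrix"],c["T"]
    print(n,proj(K,T,p),"seen",uv, "on plane",onplane(K,T,uv,p[2]),"plunger",onplane(K,T,pl,107))
print(ctrl.sense()["tool_pos"])
```

```text
[ 565.6925 -175.6745  146.4847]
scene [221.6969 228.2919] seen (219.5, 229.75) on plane [ 569.9979 -180.7245  146.4847] plunger [ 580.1149 -170.3118  107.    ]
side [367.1478 177.641 ] seen (370.5, 180.0) on plane [ 553.9884 -169.1371  146.4847] plunger [ 566.6187 -167.7863  107.    ]
[ 567.684  -174.5518  148.9666]
```

Emit:
drive_tool:
  increments:
    - [[1,1,2,-18,0,0,0],[1,1,2,-17,0,0,0],[1,0,0,0,0,0,0],[1,0,0,0,0,0,0]]

```text
t: 2.83
tool_pos: [569.4, -170.2, 113.7]
orientation: [0.447, -0.547, 0.548, -0.448]
wrist_force: [0.1, 0.1, 0.5]
opening: 0.009
```

Run:
```python
from h import *
grab("side","s3");c=grab("scene","s4");s=ctrl.sense();print(s["t"],s["joints"],s["tool_pos"],s["orientation"],s["wrist_force"])
crop("s3c","s3",300,140,110,90,5);crop("s4c","s4",190,190,110,90,5)
```

```text
2.9333 [ 0.4877  0.4189 -0.3843  1.8558  0.1961  0.9016 -0.1893] [ 569.8223 -170.7631  114.337 ] [ 0.4469 -0.547   0.5482 -0.4478] [ 0.0512 -0.0936 -0.0147]
```

View pics/s3c.png

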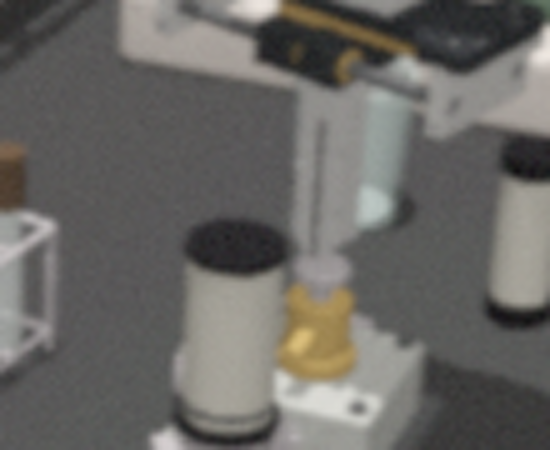

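View pics/s4c.png

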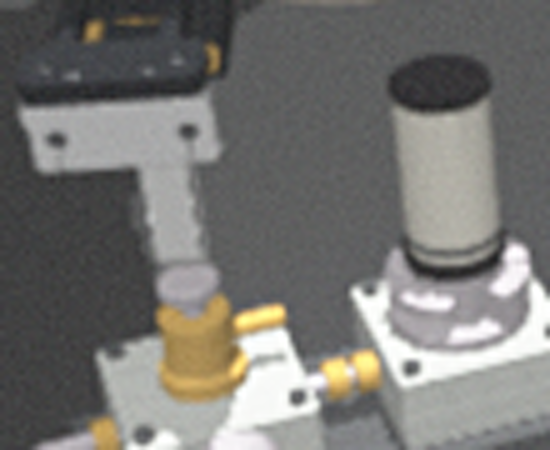

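Emit:
drive_tool:
  increments:
    - [[1,-2,3,-6,0,0,0],[1,0,0,-5,0,0,0],[1,0,0,-4,0,0,0],[1,0,0,0,0,0,0]]

```text
t: 3.27
tool_pos: [567.7, -167.6, 98.7]
orientation: [0.447, -0.547, 0.548, -0.448]
wrist_force: [-3.1, 1.5, 17.3]
opening: 0.003
```

Emit:
drive_tool:
  increments:
    - [[1,0,0,-1,0,0,0],[1,0,0,0,0,0,0],[1,0,0,0,0,0,0]]

```text
t: 3.52
tool_pos: [567.8, -167.6, 98.5]
orientation: [0.447, -0.547, 0.548, -0.448]
wrist_force: [-8.3, 3.3, 30.4]
opening: 0.004
```

Run:
```python
from h import *
grab("scene","s5");s=ctrl.sense();print(s["t"],s["tool_pos"],s["wrist_force"])
crop("s5c","s5",190,190,110,90,5)
```

```text
3.5667 [ 567.7731 -167.6275   98.4404] [-8.1283  2.6031 30.3069]
```

View pics/s5c.png

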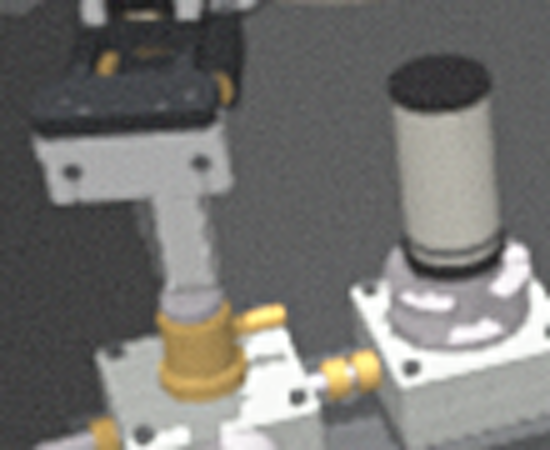

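Emit:
drive_tool:
  increments:
    - [[1,0,0,5,0,0,0],[1,0,0,12,0,0,0],[1,0,0,38,0,0,0],[1,0,0,38,0,0,0],[1,0,0,38,0,0,0]]

```text
t: 3.98
tool_pos: [566.1, -167.5, 229.0]
orientation: [-0.448, 0.548, -0.547, 0.447]
wrist_force: [1.3, 0.4, 0.4]
opening: 0.001
```

Emit:
drive_tool:
  increments:
    - [[1,-2,38,0,0,0,0],[1,-3,38,0,0,0,0],[1,-3,38,0,0,0,0],[1,-3,38,0,0,0,0],[1,-3,32,0,0,0,0]]

```text
t: 4.4
tool_pos: [552.1, 18.7, 227.9]
orientation: [-0.447, 0.547, -0.547, 0.448]
wrist_force: [1.2, 0.2, 0.5]
opening: 0.004
```

Emit:
drive_tool:
  increments:
    - [[1,0,0,0,0,0,0],[1,0,0,0,0,0,0],[1,0,0,0,0,0,0]]

```text
t: 4.65
tool_pos: [552.8, 15.4, 227.5]
orientation: [0.447, -0.548, 0.548, -0.447]
wrist_force: [-0.1, -1.1, 0.2]
opening: 0.006
```

Run:
```python
from h import *
c=grab("wrist","w2");s=ctrl.sense();print(s["t"],s["joints"],s["tool_pos"],s["orientation"],s["wrist_force"])
np.save("w2T.npy",c["T"]);grab("scene","s6")
crop("w2c","w2",190,50,260,195,3);crop("s6c","s6",190,190,110,90,5)
```

```text
4.7 [ 0.2876  0.2464 -0.5056  1.8305  0.1335  1.0986 -0.4685] [552.8346  14.8704 227.4207] [ 0.4472 -0.5479  0.548  -0.4467] [ 0.3678 -1.1692 -1.0675]
```

View pics/w2c.png

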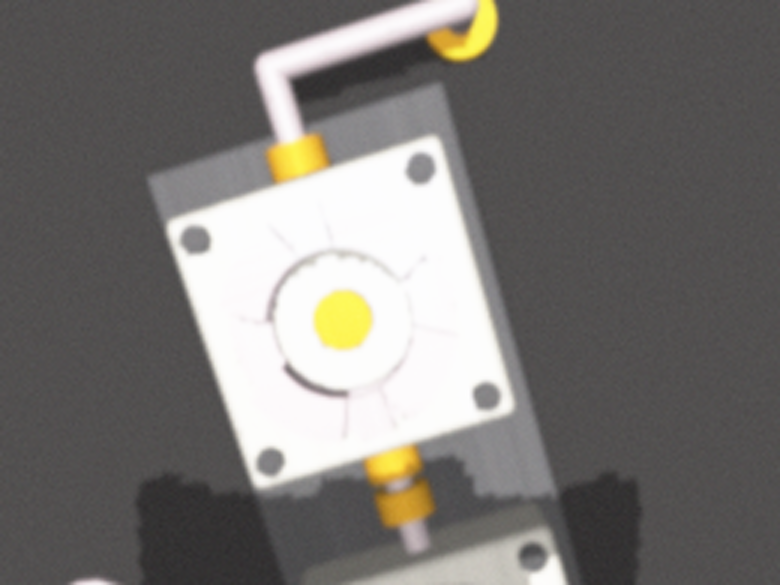

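View pics/s6c.png

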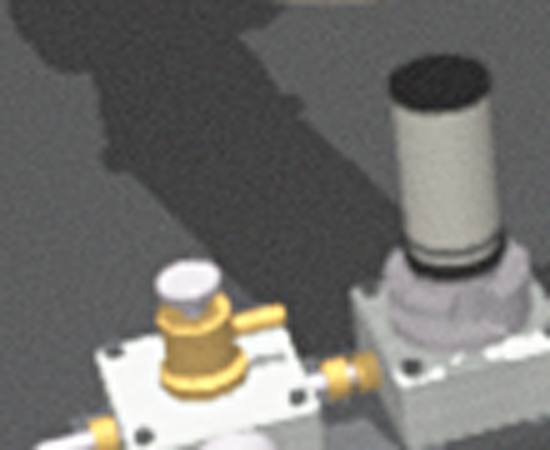

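The scene view shows the plunger head back up at crop (188,280). The wrist view of the mouth is overexposed, so I'll enhance it.

Run:
```python
from h import *
im=cv2.imread("pics/w2.png")[90:220,235:375].astype(float)
im=np.clip((im-200)/55,0,1)**2*255
cv2.imwrite("pics/w2e.png",cv2.resize(im.astype(np.uint8),None,fx=5,fy=4.6*1.087,interpolation=cv2.INTER_CUBIC)[:600,:800])
```

```text
(no output)
```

View pics/w2e.png

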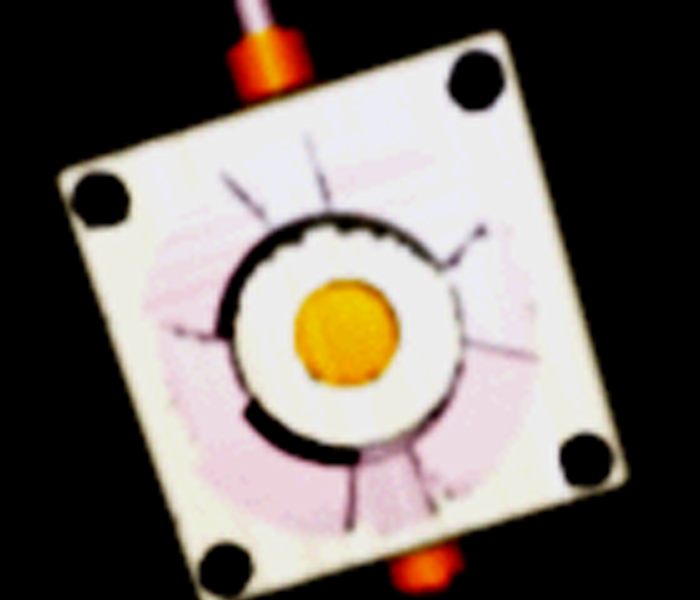

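Run:
```python
from h import *
T=np.load("w2T.npy");K=np.array([[394.68,0,322.519],[0,394.68,231.829],[0,0,1]])
im=cv2.imread("pics/w2.png");hsv=cv2.cvtColor(im,cv2.COLOR_BGR2HSV)
f=lambda x,y:(235+x/5,90+y/5)
m=cv2.inRange(hsv[90:220,235:375],(18,120,120),(40,255,255))
n,l,st,ce=cv2.connectedComponentsWithStats(m);print(st,ce)
print("valve",onplane(K,T,f(347,332),61),"bore",onplane(K,T,f(343,338),77))
s=[onplane(K,T,f(*p),52)[:2] for p in [(102,199),(476,80),(226,569),(587,460)]]
print("screws",s,np.mean(s,0))
e=[onplane(K,T,f(*p),52)[:2] for p in [(58,172),(507,32),(632,478),(200,605)]]
print("corners",e,np.mean(e,0))
d=(s[1]-s[0]+s[3]-s[2]);print("ang x",np.degrees(np.arctan2(d[1],d[0])));d=(s[0]-s[2]+s[1]-s[3]);print("ang y",np.degrees(np.arctan2(-d[0],d[1])), np.linalg.norm(d)/2)
```

```text
[[    0     0   140   130 17415]
 [   44     5    21    16   217]
 [   60    57    19    19   268]
 [   77   109    19    13   171]
 [   80   120    20    10   129]] [[ 69.3944  64.1724]
 [ 53.7235  12.3548]
 [ 68.8209  66.2873]
 [ 85.7368 114.9006]
 [ 90.1783 125.9225]]
valve [547.0761  68.7146  61.    ] bore [547.1324  68.6679  77.    ]
screws [array([509.6224,  99.0611]), array([577.2186, 105.4097]), array([516.0226,  31.2025]), array([584.0075,  37.5536])] [546.7178  68.3067]
corners [array([503.2399, 104.9914]), array([583.9244, 112.0121]), array([591.3508,  32.7494]), array([509.8576,  25.6547])] [547.0932  68.8519]
ang x 5.351181476822832
ang y 5.550704842971541 68.17705289233456
```

Emit:
drive_tool:
  increments:
    - [[1,-4,36,0,0,0,0.03],[1,-4,36,0,0,0,0.03],[1,-4,36,0,0,0,0.03],[1,-4,36,0,0,0,0.03],[1,-4,36,0,0,0,0.03]]

```text
t: 5.17
tool_pos: [533.0, 196.3, 227.5]
orientation: [0.487, -0.513, 0.513, -0.487]
wrist_force: [0.8, 0.6, 0.3]
opening: 0.009
```

Emit:
drive_tool:
  increments:
    - [[1,-4,34,0,0,0,0.03],[1,0,0,0,0,0,0],[1,0,0,0,0,0,0]]

```text
t: 5.42
tool_pos: [528.7, 231.1, 227.3]
orientation: [-0.495, 0.505, -0.505, 0.495]
wrist_force: [0.2, -1.4, -1.1]
opening: 0.004
```

Run:
```python
from h import *
c=grab("wrist","w3");s=ctrl.sense();print(s["t"],s["joints"],s["tool_pos"],s["orientation"],s["wrist_force"])
np.save("w3T.npy",c["T"])
crop("w3c","w3",190,0,260,195,3)
```

```text
5.4667 [-0.0019  0.3084 -0.6328  1.7742  0.2003  1.1245 -0.7211] [529.1442 229.4593 227.1699] [-0.4948  0.5055 -0.5054  0.4943] [0.2867 0.4216 0.7174]
```

View pics/w3.png

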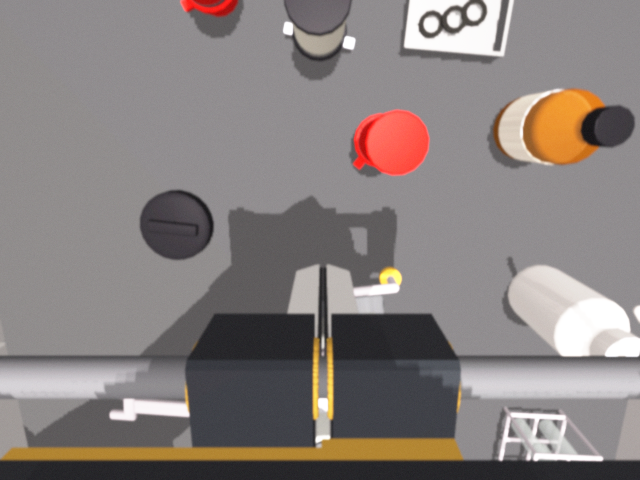

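View pics/w3c.png

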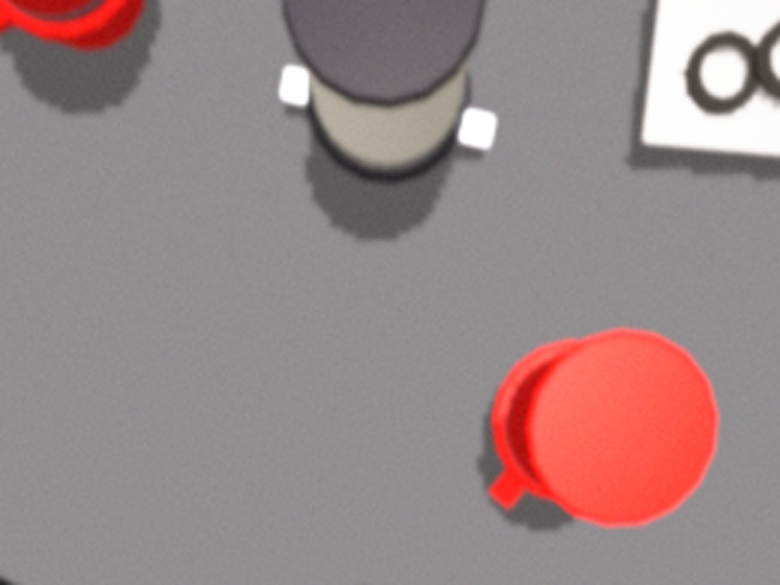

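The lugs show as white squares at crop (295,86) and (478,129).

Run:
```python
from h import *
T=np.load("w3T.npy");K=np.array([[394.68,0,322.519],[0,394.68,231.829],[0,0,1]])
f=lambda x,y:(190+x/3,y/3)
a=onplane(K,T,f(281,85),15);b=onplane(K,T,f(496,131),15)
print(a,b,(a+b)/2,np.linalg.norm(a-b),np.degrees(np.arctan2(b[1]-a[1],b[0]-a[0])))
# cap: left/right extents and bottom on z=120: fit circle r=22.5
P=np.array([onplane(K,T,f(*p),120)[:2] for p in [(285,25),(300,58),(330,88),(365,101),(390,103),(430,90),(465,60),(481,25)]])
A=np.c_[2*P,np.ones(len(P))];x=np.linalg.lstsq(A,(P**2).sum(1),rcond=None)[0];print(x[:2],np.sqrt(x[2]+x[:2]@x[:2]))
P=np.array([onplane(K,T,f(*p),28)[:2] for p in [(312,100),(325,138),(345,163),(385,181),(425,170),(455,140)]])
A=np.c_[2*P,np.ones(len(P))];x=np.linalg.lstsq(A,(P**2).sum(1),rcond=None)[0];print(x[:2],np.sqrt(x[2]+x[:2]@x[:2]))
print(ctrl.sense()["tool_pos"])
```

```text
[496.0535 394.4843  15.    ] [560.9009 380.4187  15.    ] [528.4772 387.4515  15.    ] 66.35521769371539 -12.238046052796278
[528.0141 388.1321] 22.54360180442408
[528.8579 387.6512] 22.50364563924152
[529.1442 229.4593 227.1699]
```

Emit:
drive_tool:
  increments:
    - [[-1,0,20,-5,0,0,0.07],[-1,0,20,-5,0,0,0.07],[-1,0,20,-5,0,0,0.07],[-1,0,20,-5,0,0,0.07],[-1,0,20,-5,0,0,0.07]]

```text
t: 5.88
tool_pos: [530.1, 328.7, 202.1]
orientation: [0.575, -0.411, 0.412, -0.575]
wrist_force: [-0.0, -0.7, -0.1]
opening: 0.324
```

Emit:
drive_tool:
  increments:
    - [[-1,0,20,-5,0,0,0.07],[-1,0,20,-5,0,0,0.07],[-1,0,18,-5,0,0,0.06],[-1,0,0,0,0,0,0],[-1,0,0,0,0,0,0]]

```text
t: 6.3
tool_pos: [529.5, 386.8, 186.8]
orientation: [0.613, -0.353, 0.352, -0.612]
wrist_force: [0.4, -0.3, 0.2]
opening: 0.679
```

Run:
```python
from h import *
c=grab("wrist","w4");s=ctrl.sense();print(s["t"],s["joints"],s["tool_pos"],s["opening"])
from scipy.spatial.transform import Rotation as R
print(R.from_quat(s["orientation"]).as_matrix(),c["T"])
for p in [(528.4,387.7,120),(583,292,120),(437,425,120)]: print(proj(c["camera_matrix"],c["T"],p))
```

```text
6.35 [-0.1991  0.507  -0.7318  1.6326  0.3648  1.1445 -0.4964] [529.8198 386.2201 187.1098] 0.7207540242217282
[[ 0.5016 -0.0004  0.8651]
 [-0.8651 -0.0011  0.5016]
 [ 0.0008 -1.     -0.0009]] [[  0.8646   0.4876   0.121  493.9505]
 [  0.5024  -0.8382  -0.212  448.6978]
 [ -0.0019   0.2441  -0.9697 365.737 ]
 [  0.       0.       0.       1.    ]]
[321.9181 244.1017]
[320.7575 392.3081]
[221.2312 118.4964]
```

View pics/w4.png

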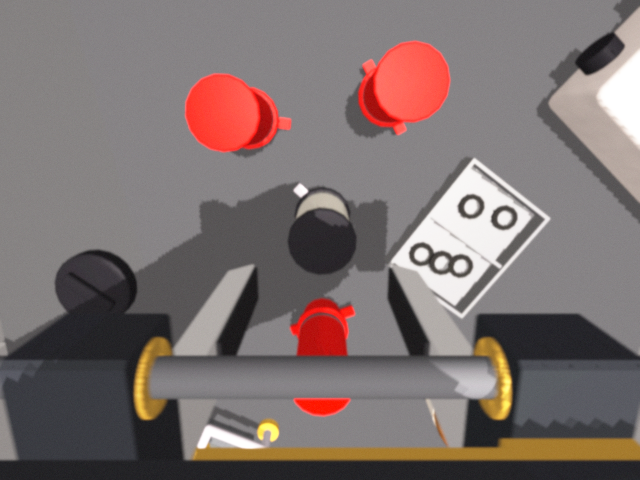

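Emit:
drive_tool:
  increments:
    - [[-1,-1.4,1.5,-20,0,0,0],[-1,0,0,-30,0,0,0],[-1,0,0,-30,0,0,0],[-1,0,0,-30,0,0,0],[-1,0,0,-16,0,0,0]]

```text
t: 6.77
tool_pos: [527.7, 386.4, 58.7]
orientation: [0.614, -0.353, 0.353, -0.612]
wrist_force: [0.7, -0.9, -0.4]
opening: 0.998
```

Emit:
drive_tool:
  increments:
    - [[-1,0,0,0,0,0,0],[-1,0,0,0,0,0,0]]

```text
t: 6.93
tool_pos: [528.0, 388.9, 61.9]
orientation: [0.613, -0.352, 0.352, -0.613]
wrist_force: [0.7, 0.3, 1.8]
opening: 1.002
```

Run:
```python
from h import *
c=grab("wrist","w5");s=ctrl.sense();print(s["t"],s["joints"],s["tool_pos"],s["opening"],s["wrist_force"])
```

```text
6.9833 [-0.2501  0.6342 -0.6709  1.7298  0.4726  0.9439 -0.5823] [528.3713 389.6422  62.9982] 0.9989030788530852 [-0.8832  0.1456  0.207 ]
```

View pics/w5.png

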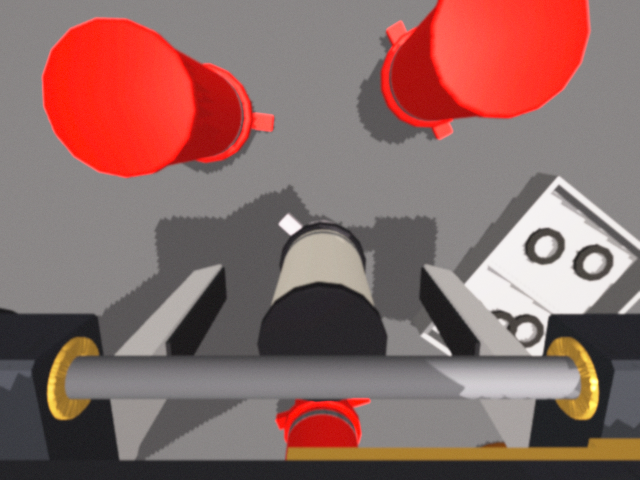

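Emit:
drive_tool:
  increments:
    - [[0,0,0,0,0,0,0],[0,0,0,0,0,0,0],[0,0,0,0,0,0,0],[0,0,0,0,0,0,0],[0,0,0,0,0,0,0]]
  squeeze: 10

```text
t: 7.4
tool_pos: [527.6, 389.8, 62.0]
orientation: [-0.613, 0.352, -0.352, 0.613]
wrist_force: [0.0, 0.1, -0.3]
opening: 0.682
```

Emit:
drive_tool:
  increments:
    - [[1,0.8,-2,0,0,0,0],[1,0,0,0,0,0,0],[1,0,0,0,0,0,0],[1,0,0,0,0,0,0],[1,0,0,0,0,0,0]]
  squeeze: 10

```text
t: 7.82
tool_pos: [528.2, 387.7, 61.4]
orientation: [0.613, -0.352, 0.352, -0.613]
wrist_force: [-0.0, -0.2, 0.9]
opening: 0.478
```

Emit:
drive_tool:
  increments:
    - [[1,0,0,0,0,0,0],[1,0,0,0,0,0,0]]
  squeeze: 50

```text
t: 7.98
tool_pos: [528.2, 387.7, 61.4]
orientation: [0.613, -0.352, 0.352, -0.613]
wrist_force: [1.0, -0.5, -0.1]
opening: 0.459
```

Emit:
drive_tool:
  increments:
    - [[1,0,0,0,0,0,0],[1,0,0,0,0,0,0],[1,0,0,0,0,0,0]]
  squeeze: 50

```text
t: 8.23
tool_pos: [528.2, 387.7, 61.4]
orientation: [0.613, -0.352, 0.352, -0.613]
wrist_force: [0.8, 0.6, 0.9]
opening: 0.457
```

Emit:
drive_tool:
  increments:
    - [[1,0,0,10,0,0,0],[1,0,0,30,0,0,0],[1,0,0,33,0,0,0],[1,0,0,33,0,0,0],[1,0,0,29,0,0,0]]

```text
t: 8.65
tool_pos: [527.9, 387.9, 199.1]
orientation: [-0.613, 0.352, -0.352, 0.614]
wrist_force: [0.2, 0.3, -2.5]
opening: 0.457
```

Emit:
drive_tool:
  increments:
    - [[1,2,-34,0,0,0,0.03],[1,2,-34,0,0,0,0.03],[1,2,-34,0,0,0,0.03],[1,2,-34,0,0,0,0.03],[1,2,-34,0,0,0,0.03]]

```text
t: 9.07
tool_pos: [537.9, 216.1, 197.0]
orientation: [0.638, -0.304, 0.304, -0.638]
wrist_force: [0.9, -0.2, -1.6]
opening: 0.459
```

Emit:
drive_tool:
  increments:
    - [[1,2,-34,0,0,0,0.03],[1,2,-34,0,0,0,0.03],[1,2,-34,0,0,0,0.03],[1,2,-34,0,0,0,0.03],[1,1,-13,0,0,0,0.037]]

```text
t: 9.48
tool_pos: [547.2, 63.5, 196.8]
orientation: [0.66, -0.255, 0.255, -0.659]
wrist_force: [0.3, -1.0, -2.4]
opening: 0.46
```

Emit:
drive_tool:
  increments:
    - [[1,0,0,-20,0,0,0],[1,0,0,-20,0,0,0],[1,0,0,0,0,0,0],[1,0,0,0,0,0,0],[1,0,0,0,0,0,0]]

```text
t: 9.9
tool_pos: [547.6, 69.3, 157.6]
orientation: [-0.66, 0.254, -0.254, 0.66]
wrist_force: [-0.3, -0.2, -2.2]
opening: 0.465
```

Run:
```python
from h import *
from scipy.spatial.transform import Rotation as R
c=grab("wrist","w6");s=ctrl.sense();print(s["t"],s["joints"],s["tool_pos"],s["opening"],s["wrist_force"]);
r=R.from_quat(s["orientation"]).as_matrix();print(r,np.degrees(np.arctan2(r[1,2],r[0,2])))
np.save("w6T.npy",c["T"])
for n in ["scene","side"]: grab(n,n+"6")
crop("a6","scene6",270,150,130,110,5);crop("b6","side6",270,170,110,110,5)
```

```text
9.95 [ 0.3835  0.369  -0.763   1.8961  0.3024  0.9931  0.3233] [547.7752  69.2876 157.8034] 0.4608655429683014 [ 0.143   0.6934 -2.4412]
[[ 0.7424  0.0012  0.67  ]
 [-0.67    0.0002  0.7424]
 [ 0.0008 -1.      0.001 ]] 47.93452163794615
```

View pics/w6.png

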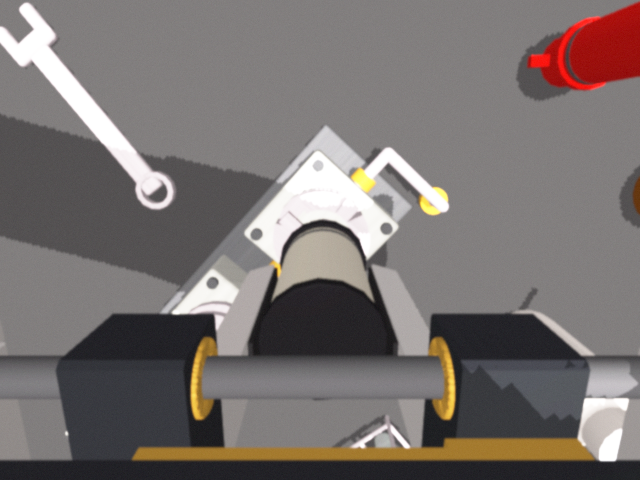

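View pics/a6.png

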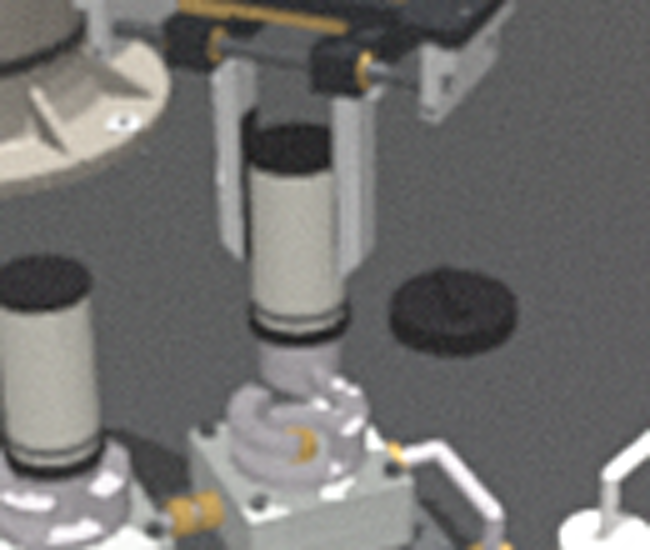

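View pics/b6.png

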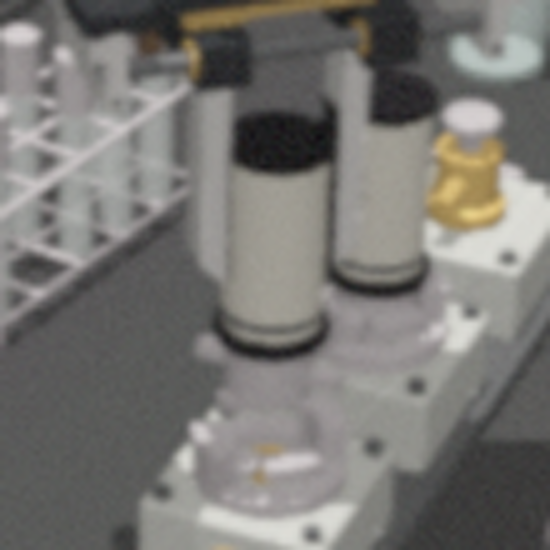

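Emit:
drive_tool:
  increments:
    - [[1,-0.7,-0.7,-8,0,0,0],[1,0,0,-8,0,0,0],[1,0,0,0,0,0,0],[1,0,0,0,0,0,0]]

```text
t: 10.38
tool_pos: [546.1, 67.9, 139.7]
orientation: [0.66, -0.254, 0.253, -0.66]
wrist_force: [0.5, -0.1, -2.3]
opening: 0.461
```

Run:
```python
from h import *
s=ctrl.sense();print(s["t"],s["tool_pos"],s["wrist_force"],s["ft_torque"])
for n in ["scene","side"]: grab(n,n+"7")
crop("a7","scene7",280,160,110,110,5);crop("b7","side7",270,190,110,110,5)
print(ctrl.sense()["tool_pos"])
```

```text
10.3833 [546.0636  67.9353 139.7422] [ 0.5139 -0.1191 -2.3144] [ 0.0166 -0.1484  0.0299]
[546.551   68.1041 140.4199]
```

View pics/a7.png

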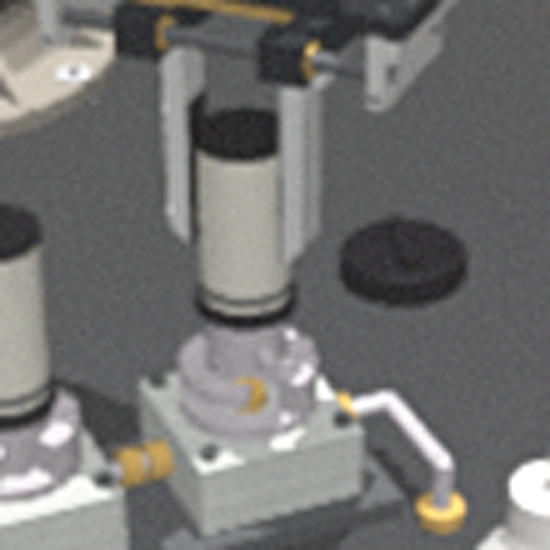

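View pics/b7.png

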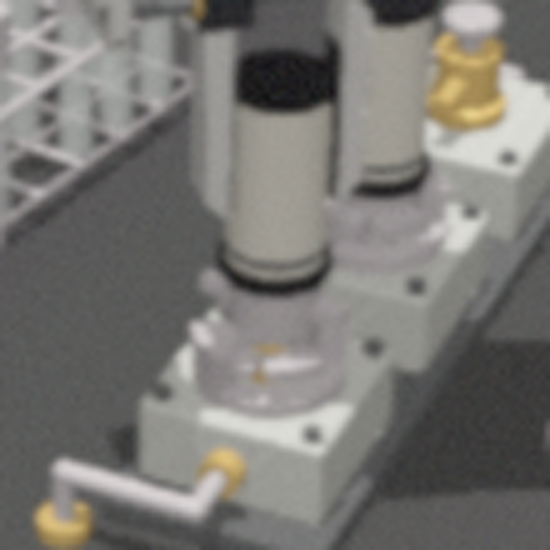

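Emit:
drive_tool:
  increments:
    - [[1,0.4,0.5,-2,0,0,0],[1,0,0,-2,0,0,0],[1,0,0,-2,0,0,0],[1,0,0,0,0,0,0]]

```text
t: 10.82
tool_pos: [546.8, 68.4, 134.0]
orientation: [0.66, -0.254, 0.254, -0.66]
wrist_force: [-0.4, 0.6, -2.9]
opening: 0.459
```

No contact force so far. Lowering so the lugs enter the notches.

Emit:
drive_tool:
  increments:
    - [[1,0,0,-2,0,0,0],[1,0,0,-2,0,0,0],[1,0,0,-2,0,0,0],[1,0,0,0,0,0,0]]

```text
t: 11.15
tool_pos: [546.8, 68.4, 128.0]
orientation: [0.66, -0.254, 0.254, -0.66]
wrist_force: [-0.2, -0.1, -3.0]
opening: 0.46
```

Emit:
drive_tool:
  increments:
    - [[1,0,0,-2,0,0,0],[1,0,0,-1,0,0,0],[1,0,0,0,0,0,0]]

```text
t: 11.4
tool_pos: [546.9, 68.5, 125.2]
orientation: [0.66, -0.254, 0.254, -0.66]
wrist_force: [0.3, -0.4, -2.2]
opening: 0.464
```

Emit:
drive_tool:
  increments:
    - [[1,0,0,-2,0,0,0],[1,0,0,-2,0,0,0],[1,0,0,-2,0,0,0],[1,0,0,0,0,0,0]]

```text
t: 11.73
tool_pos: [547.1, 68.6, 119.4]
orientation: [-0.66, 0.254, -0.254, 0.66]
wrist_force: [-1.2, 0.4, 4.0]
opening: 0.461
```

Emit:
drive_tool:
  increments:
    - [[1,0,0,-2,0,0,0],[1,0,0,-2,0,0,0],[1,0,0,0,0,0,0],[1,0,0,0,0,0,0]]

```text
t: 12.07
tool_pos: [547.3, 68.5, 115.7]
orientation: [-0.66, 0.254, -0.254, 0.66]
wrist_force: [-0.8, -0.7, 6.8]
opening: 0.461
```

Emit:
drive_tool:
  increments:
    - [[1,0,0,-1.5,0,0,0],[1,0,0,-1,0,0,0],[1,0,0,0,0,0,0],[1,0,0,0,0,0,0]]

```text
t: 12.4
tool_pos: [547.4, 68.5, 113.4]
orientation: [-0.66, 0.254, -0.254, 0.66]
wrist_force: [-1.9, -0.3, 8.5]
opening: 0.462
```

Emit:
drive_tool:
  increments:
    - [[1,0,0,-1,0,0,0],[1,0,0,0,0,0,0],[1,0,0,0,0,0,0]]

```text
t: 12.65
tool_pos: [547.9, 68.6, 113.3]
orientation: [-0.66, 0.253, -0.255, 0.66]
wrist_force: [-4.8, -2.9, 21.8]
opening: 0.461
```

Emit:
drive_tool:
  increments:
    - [[1,0,0,0.5,0,0,-0.05],[1,0,0,0,0,0,-0.1],[1,0,0,0,0,0,-0.1],[1,0,0,0,0,0,0]]
  squeeze: 60

```text
t: 12.98
tool_pos: [547.8, 68.7, 113.3]
orientation: [-0.622, 0.336, -0.337, 0.622]
wrist_force: [-0.5, -1.0, 12.4]
opening: 0.46
```

```bash
cat > st.py <<'E'
from h import *
from scipy.spatial.transform import Rotation as R
s=ctrl.sense();r=R.from_quat(s["orientation"]).as_matrix()
print(s["t"],s["tool_pos"],s["wrist_force"],s["ft_torque"],"jaw",np.degrees(np.arctan2(r[1,2],r[0,2])),"tilt",r[:,1],s["joints"])
E
python3 st.py
```

```text
12.9833 [547.8163  68.7207 113.3286] [-0.4665 -1.0426 12.3613] [-0.2108  0.0895 -0.0405] jaw 33.17291192406673 tilt [ 0.0019  0.     -1.    ] [ 0.3123  0.4091 -0.6801  1.9381  0.325   0.9028  0.0475]
```

Emit:
drive_tool:
  increments:
    - [[1,0,0,0,0,0,-0.1],[1,0,0,0,0,0,-0.1],[1,0,0,0,0,0,-0.1],[1,0,0,0,0,0,-0.1],[1,0,0,0,0,0,0]]

```text
t: 13.4
tool_pos: [547.7, 68.7, 113.3]
orientation: [-0.542, 0.453, -0.454, 0.543]
wrist_force: [-0.5, -0.8, 12.9]
opening: 0.46
```

```bash
python3 st.py
python3 - <<'E'
from h import *
for n in ["scene","side","wrist"]: grab(n,n+"8")
crop("a8","scene8",280,160,110,110,5);crop("b8","side8",270,190,110,110,5)
E
```

```text
13.4 [547.7461  68.7338 113.3134] [-0.4693 -0.8132 12.8858] [-0.195   0.1868 -0.046 ] jaw 10.254353562530763 tilt [ 0.0018  0.     -1.    ] [ 0.2454  0.3903 -0.5945  1.9418  0.2787  0.8889 -0.3125]
```

View pics/a8.png

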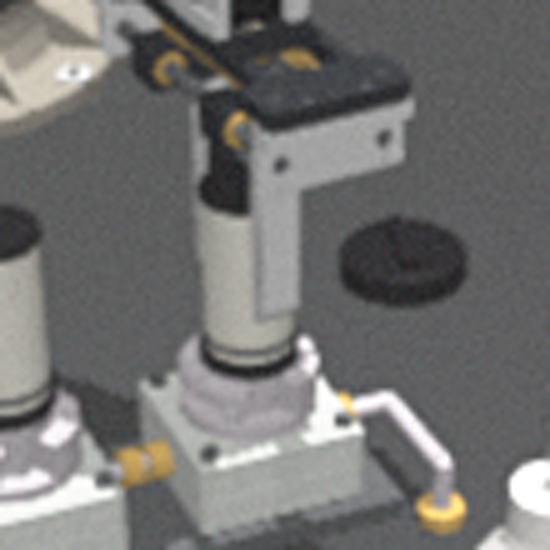

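View pics/b8.png

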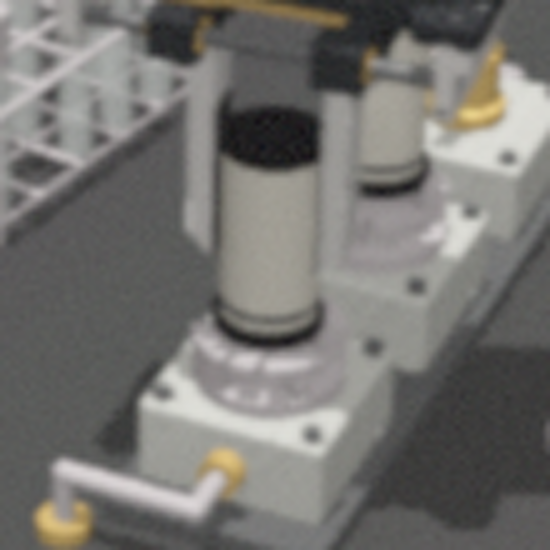

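Emit:
drive_tool:
  increments:
    - [[1,0,0,0,0,0,-0.1],[1,0,0,0,0,0,-0.1],[1,0,0,0,0,0,-0.1],[1,0,0,0,0,0,-0.1],[1,0,0,0,0,0,-0.1]]

```text
t: 13.97
tool_pos: [547.7, 68.8, 113.3]
orientation: [0.414, -0.573, 0.573, -0.415]
wrist_force: [-1.8, -0.6, 12.1]
opening: 0.462
```

Emit:
drive_tool:
  increments:
    - [[1,0,0,0,0,0,-0.1],[1,0,0,0,0,0,-0.1],[1,0,0,0,0,0,-0.1],[1,0,0,0,0,0,0],[1,0,0,0,0,0,0]]

```text
t: 14.38
tool_pos: [547.8, 68.9, 113.3]
orientation: [0.325, -0.628, 0.628, -0.326]
wrist_force: [-1.3, 0.5, 12.7]
opening: 0.456
```

```bash
python3 st.py
```

```text
14.3833 [547.8079  68.9248 113.3461] [-1.3424  0.4571 12.652 ] [ 0.0293  0.2413 -0.1141] jaw -35.21752999060477 tilt [ 0.002   0.0003 -1.    ] [ 0.1132  0.3625 -0.4299  1.9494  0.1954  0.8677 -1.0335]
```

Emit:
drive_tool:
  increments:
    - [[1,0,0,0,0,0,-0.05],[1,0,0,0,0,0,-0.05],[1,0,0,0,0,0,0],[1,0,0,0,0,0,0]]

```text
t: 14.72
tool_pos: [547.7, 69.0, 113.3]
orientation: [0.293, -0.643, 0.643, -0.294]
wrist_force: [-2.8, -0.1, 13.4]
opening: 0.459
```

```bash
python3 st.py
```

```text
14.7167 [547.671   68.9853 113.3223] [-2.8481 -0.1163 13.3887] [0.2254 0.4914 0.054 ] jaw -40.91732977530564 tilt [ 0.0017  0.0004 -1.    ] [ 0.097   0.3599 -0.4101  1.9505  0.1856  0.8657 -1.1244]
```

Emit:
drive_tool:
  increments:
    - [[1,0,0,0,0,0,-0.03],[1,0,0,0,0,0,0],[1,0,0,0,0,0,0]]

```text
t: 14.97
tool_pos: [547.5, 69.1, 113.3]
orientation: [0.284, -0.647, 0.648, -0.285]
wrist_force: [-3.7, 1.2, 14.9]
opening: 0.463
```

```bash
python3 st.py
```

```text
14.9667 [547.5115  69.0678 113.3132] [-3.7396  1.1894 14.9047] [0.3775 0.8324 0.1109] jaw -42.61820827816855 tilt [ 0.0014  0.0005 -1.    ] [ 0.0921  0.3591 -0.4043  1.9508  0.1825  0.8653 -1.1516]
```

Emit:
drive_tool:
  increments:
    - [[1,0,0,0,0,0,-0.03],[1,0,0,0,0,0,0],[1,0,0,0,0,0,0]]

```text
t: 15.22
tool_pos: [547.4, 69.2, 113.3]
orientation: [0.274, -0.652, 0.652, -0.275]
wrist_force: [-4.4, 0.6, 15.0]
opening: 0.463
```

```bash
python3 st.py
```

```text
15.2167 [547.4196  69.2296 113.32  ] [-4.4015  0.6159 14.985 ] [0.4349 0.9684 0.3551] jaw -44.30991800355109 tilt [ 0.0013  0.0005 -1.    ] [ 0.0871  0.3582 -0.3985  1.9512  0.1796  0.8648 -1.1788]
```

Emit:
drive_tool:
  increments:
    - [[1,0,0,0,0,0,-0.03],[1,0,0,0,0,0,0],[1,0,0,0,0,0,0]]

```text
t: 15.47
tool_pos: [547.4, 69.2, 113.3]
orientation: [0.264, -0.656, 0.656, -0.265]
wrist_force: [-4.2, 0.6, 14.8]
opening: 0.458
```

```bash
python3 st.py
```

```text
15.4667 [547.411   69.2272 113.3372] [-4.2487  0.6299 14.8155] [0.377  0.9628 0.944 ] jaw -45.99029581050009 tilt [ 0.0013  0.0003 -1.    ] [ 0.0822  0.3574 -0.3925  1.9515  0.177   0.8642 -1.2059]
```

Emit:
drive_tool:
  increments:
    - [[1,0,0,-0.4,0,0,0],[1,0,0,0,0,0,0],[1,0,0,0,0,0,0],[1,0,0,0,0,0,0],[1,0,0,0,0,0,0]]

```text
t: 15.88
tool_pos: [547.6, 69.4, 113.3]
orientation: [0.264, -0.655, 0.656, -0.266]
wrist_force: [-4.3, 0.1, 20.4]
opening: 0.458
```

```bash
python3 st.py
python3 - <<'E'
from h import *
for n in ["scene","side","wrist"]: grab(n,n+"9")
crop("a9","scene9",190,150,210,150,3.8);crop("b9","side9",270,170,130,110,5)
E
python3 st.py
```

```text
15.8833 [547.6451  69.3757 113.3144] [-4.2992  0.1316 20.4046] [0.4589 1.2232 0.9381] jaw -45.97700351961065 tilt [ 0.0019  0.0005 -1.    ] [ 0.0821  0.3576 -0.3927  1.9514  0.1772  0.8636 -1.206 ]
16.0333 [547.6626  69.3559 113.3067] [-5.421   0.1618 19.9323] [0.5237 1.2307 0.9287] jaw -45.97777406993391 tilt [ 0.0019  0.0004 -1.    ] [ 0.0821  0.3576 -0.3926  1.9514  0.1772  0.8636 -1.206 ]
```

View pics/a9.png

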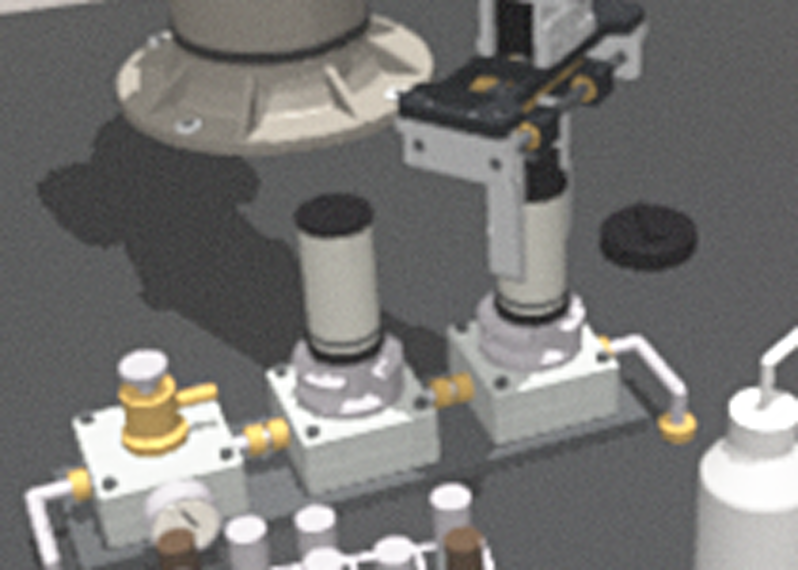

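View pics/b9.png

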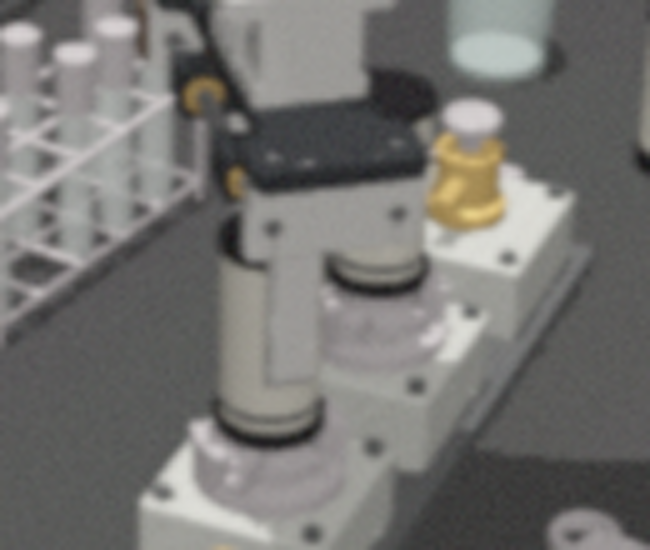

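View pics/wrist9.png

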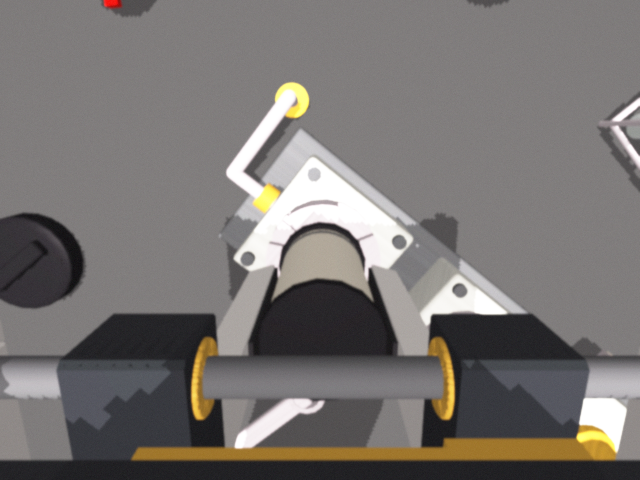

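View pics/side9.png

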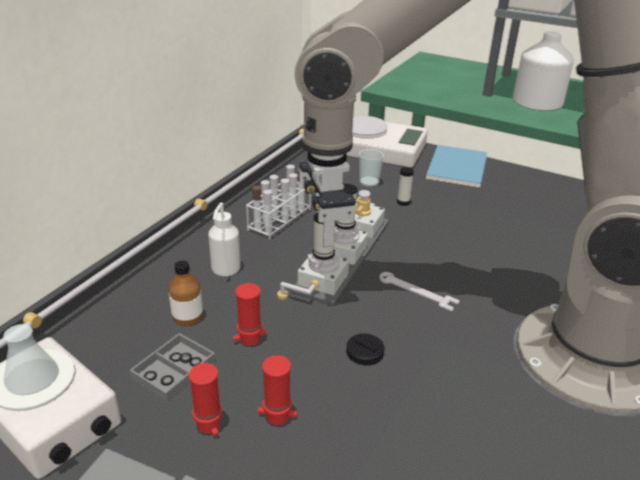

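The pictures show the cartridge fully down in the collar, the plunger up, and the bystanders where they were. Torque rose only after 90° of turn, which matches the bayonet stop. Handing in.

```bash
python3 -c "
from workcell import ctrl
print(ctrl.finish_job())"; python3 st.py
```

```text
the job is handed in; nothing more can be done
None
the job is handed in; nothing more can be done
```

The vent was relieved first. The cartridge was then fitted and twisted to its stop, and the job was handed in at about 16 s of the 67 s allowed; no verdict was reported.

- **Vent:** I pressed the plunger to its stop. The tool reached 98.5 mm (8.5 mm below the 107 mm top) at 30 N, and a picture showed the head down on the valve body. After release, a later picture showed it back up.
- **Cartridge:** I gripped the loose cartridge with the lugs, lined its lugs up with the notches at about 5.4°, and pushed it down until it met the seat. The tool stopped at 113.3 mm, where I expected about 113.4 mm.
- **Twist:** I turned it clockwise. The resisting moment stayed low up to about 90°, then rose to 0.94 N m by 94° of hand turn. I take that as the bayonet stop.
- **Last checks before hand-in:** It was still gripped with the squeeze set to 60 N. It was pushing down at 20 N, more than the 12 N the spring needs, and holding steady at 113.3 mm. The pictures showed the bystanders and the red look-alikes where they had been.
- **Not confirmed or in disagreement:**
  - The lugs were hidden inside the collar, so the stop is judged from the moment and angle, not seen.
  - The scene and side cameras disagreed by 5–16 mm in x, so I relied on the wrist-camera measurements.
  - A final status reading was refused because the job was already handed in.

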